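# Clamp the batten with the cam lever

## Task

Clamp the pine batten in the bench holder: push the sliding jaw up until the batten is held snug, with no gap, between it and the fixed jaw, then flip the jaw's cam lever all the way down so that the jaw is locked. The lever sits under the holder's lamp bar, so reach in from the front with the tool tilted; do not bump the lamp, and leave the tape, the tub and the hammer alone.

Things in the scene. Friction and masses are not known exactly. Their poses are not given: they have to be found in the camera images.
- holder: fixed bench holder: plywood base, x from -80 to 100 mm, 130 mm wide in y, 18 mm high, origin on its underside. Its -x side is the front, turned roughly to the robot. At its -y end the fixed wooden jaw: inner face at y = -53 mm, 150 mm wide, top at 40 mm. The sliding jaw is nearer the +y end. Places (x, y) and heights of the other parts are in this frame, heights from the table
- lamp: grey lamp bar over jaw and batten, fixed; origin and axes as the holder's. Bar: x from 0 to 45 mm, y from -65 to 85 mm, underside at 183 mm, top at 201 mm; two thin posts at the back (x = 88, y = 15 and 55 mm). Open to the front: a tool leaning 30 to 45 degrees (fingers pointing to +x and down, hand back towards -x) reaches lever and jaw under it; a vertical tool cannot reach the lever
- batten: pine batten 268 (along x) x 22 (y) x 12 mm, about 0.06 kg, lying flat and loose on the holder's base, 18 mm up; origin at the centre of its underside, axes nearly parallel to the holder's. It starts some mm off the fixed jaw and slides along when the jaw is pushed against it. When snug its origin lies at y = -42 mm of the holder
- jaw (a joint): sliding jaw, aluminium with cork facing, 100 (x, middle at 0) x 36 (y) mm, from 20 to 49 mm high. Value in m: 0 = open, grows as it slides towards -y, to the fixed jaw; at 0.046 the batten is snug. About 3 N of friction while the lever is raised; the cam begins to grip at a lever value of about 0.65 rad and holds the jaw fast when down
- jaw_back (a point): centre of the jaw's outer (+y) face, 34 mm high: the flat upright face to push on, 100 mm wide in x. It lies at y = 51 mm of the holder less the jaw's joint value
- lever (a joint): cam lever on the jaw, dark steel bar 13 mm wide (x), 9 mm thick, its rounded end 16 mm thick, reaching 76 mm from the pivot. Value in rad: 0 = raised, 80 degrees above level, leaning a little to +y; grows as it flips towards +y and down about the holder's x axis; 1.40 = level, over and past the jaw's back; stop at 1.45. Stays where left; takes 1 N at its end, 2 N from 0.65 rad on
- lever_pivot (a point): the lever's pivot axis, on the jaw at x = 0, 56 mm high, 16 mm in -y from the jaw's outer face; moves with the jaw
- lever_tip (a point): centre of the lever's rounded end, 72 mm from the pivot; it moves with the lever
- tape: bystander: roll of masking tape lying flat, 104 x 102 x 25 mm, origin at the centre of its underside
- tub: bystander: small white tub, 54 mm across, 37 mm high, origin at the centre of its underside
- hammer: bystander: small hammer lying flat, 102 x 236 x 19 mm, origin at the centre of its underside

How it is judged:
On the way:
1. the batten is snug between both jaws (play under 3 mm) while the lever is not yet flipped (value of joint jaw between 0.043 and 0.0472 m and y of batten in the frame of holder between -0.045 and -0.039 m and x of batten in the frame of holder between -0.06 and 0.06 m and angle between batten's own z axis and vertical below 0.05 rad and z of batten in the frame of holder below 0.021 m and angle between the y axis of batten and the y axis of holder, either way round below 0.05 rad and value of joint lever below 0.8 rad), for 0.2 s.
At the end, for the whole second after the job is handed in: the batten lies flat on the holder's base, square (within 3 degrees) and within 60 mm of the middle, between the fixed and the sliding jaw with less than 3 mm of play, and the cam lever is down to within 0.13 rad (7 degrees) of its stop (value of joint jaw between 0.043 and 0.0472 m and y of batten in the frame of holder between -0.045 and -0.039 m and x of batten in the frame of holder between -0.06 and 0.06 m and angle between batten's own z axis and vertical below 0.05 rad and z of batten in the frame of holder below 0.021 m and angle between the y axis of batten and the y axis of holder, either way round below 0.05 rad and value of joint lever above 1.32 rad and linear speed of batten below 0.02 m/s); the robot touches nothing.
It fails at once if the lamp is pushed with more than 15 N (contact force between the arm and lamp above 15 N).
It fails at once if the lamp is pushed by the fingers with more than 15 N (contact force between the fingers and lamp above 15 N).
It fails at once if the tape is moved more than 30 mm (distance of tape from where it was at the start of the episode above 0.03 m).
It fails at once if the tub is moved more than 30 mm (distance of tub from where it was at the start of the episode above 0.03 m).
It fails at once if the hammer is moved more than 30 mm (distance of hammer from where it was at the start of the episode above 0.03 m).
It also fails if it takes over 42 s, if anything falls off the work surface, if the arm or the gripper's body presses on something with over 40 N, if the wrist force passes 120 N, or if a joint passes its speed limit or range.

## Robot

A 6-joint arm with a two-finger parallel gripper is mounted at the origin on the work surface; the furniture and walls round the work are solid. World frame = base frame: x ahead of the robot, y to its left, z up, the work surface at z = 0. Lengths are in m, angles in rad, forces in N, time in s.
With the tool pointing down it reaches from about 0.275 to 0.725 m from the base axis. Payload 15.9 kg.
Tool frame: the origin (TCP) lies midway between the tips of the shut fingers; the grasp point (between the pads) lies 19 mm behind it; z points along the fingers, y is the direction in which the jaws open and shut (so a half turn about z gives the same grasp; the last joint's range is limited). The gripper opens to 85 mm and grips with 20 to 120 N. Pads are 22 mm wide; open, the fingers measure 114 mm over their backs; the gripper's body (76 mm by 85 mm) begins 54 mm behind the grasp point. The pads swing forward as they close: fully open they stand 13 mm farther back than shut.
Start: joints at [-1.169, 0.213, -0.034, 1.323, 0, 1.571], TCP at [0.196, -0.46, 0.231] pointing down, gripper open.
Joint ranges: [-2.98, 2.98], [-0.74, 1.72], [-1.14, 1.35], [-2.1, 2.04], [-1.57, 1.44], [-3.14, 3.14]. Speed limits (rad/s): [1.89, 1.89, 2.39, 2.57, 3.14, 3.14].

## Interface

Orientations are given as a unit quaternion [w, x, y, z].
In Python, from rig import * gives the robot as it stands.
- The arm moves only by the tool step_arm, never from a script. Its argument "series" is text: rows parted by semicolons, each of 5 numbers parted by spaces: the shift along the tool's x, y, z in m, then the turn about the tool's z in degrees, then the opening, from -1 (shut) to 1 (fully open). A call has 1 to 20 rows; each row is the pose to reach, as a shift and turn from the pose measured when the call began, along the tool's axes at that moment; what a row does not reach only later rows make up. A row lasts 1/10 s, in which the tool goes at most 50 mm and 8.59 degrees, less where a joint would pass 70% of its speed; a pose out of reach is approached as far as the arm can. A call with a gripper value outside its range is refused whole. The fingers move at their own pace and stop on an object; "squeeze" is the grip in N (left out, the last holds). Time passes only in rows, so rows that repeat a pose let the fingers close. It gives the time, the measured TCP pose, the force and the opening at its end, in the units of the state.
- get_state(): the state, without advancing time (a new reading comes with each control period).
- snapshot(name): name is "side" or "top"; returns the picture (480x640x3 uint8, blue, green, red); there is no depth.
- camera_model(name): a dict with "fx", "fy", "cx", "cy" (pixels), "world_to_cam" (4x4, takes a point from world to camera coordinates). Camera axes: x right, y up, looking along -z (the intrinsics and any distortion apply to the point x, -y, -z); pixel columns grow to the right and rows downward; lengths in m; the calibration is good to about 2 mm. A picture is of the moment at which its call begins. camera_model takes no time and is no camera call.
- close_job(): hands the job in, once; it reports no verdict.
Trained networks look in the newest picture that a camera, given by its name, has taken for a name from the list of things; names that differ only in an ending like _2 or _b are one class to them, and where a whole thing is asked for, a point or a joint stands for the part that bears it (a point fixed in the world has none). Each returns a list of dicts, best first, with "p" (0 to 1); they miss things now and then, are a little off and sometimes report something else, mostly with a low value. They report only what shows in the picture. A call takes as long as a camera call.
- cut_out(camera, query): "pixels" (480x640 bool, what is visible of it).
- pinpoint(camera, query): "at" ([x, y, z] in m, in the coordinates of the camera as it stood for that picture, good to about 4 mm: a listed point, or the origin of a listed thing).
The state is a dict: "time": time; "joints": joint angles; "joint_velocities": joint speeds; "tau": joint torques, N m; "ee_pos": TCP position; "tool_rot": TCP orientation; "ft_force": force on the tool from outside, world axes, zero at the start; "torque": the same for the moment, N m; "gripper_width": finger opening in m.
Only numpy, scipy, OpenCV 4.12 (cv2) and the standard library are available. Lean on these libraries where they do the work, as an engineer would, in place of code of your own. Each camera call takes 0.05 s, during which the arm holds its last target. There are 200 camera calls.

## Working session

There is one attempt and no reset: what is moved stays moved. The work goes in short steps, Python scripts to look and compute and a tool call to move; the robot and the scene stay as the last step left them, time stands still between calls to the robot, and variables do not carry over. Pictures are saved under pics/ and viewed, about 8 in all and at most 12, crops included, and the job is handed in when it is done.

Besides the shell and the picture viewer there is one more tool, called after "Call:" as name(argument=value, ...) on one line, values as JSON. step_arm: Moves the arm, as the interface text tells. Its arguments: {"type":"object","properties":{"series":{"type":"string"},"squeeze":{"type":"number"}},"required":["series"]}

```bash
mkdir -p pics
cat > h.py <<'E'
from rig import *
import numpy as np, cv2
from scipy.spatial.transform import Rotation as R
def w(cam,q):
    T=np.linalg.inv(camera_model(cam)["world_to_cam"])
    return [(round(d["p"],2),(T@np.r_[d["at"],1])[:3].round(4)) for d in pinpoint(cam,q)[:2]]
def px(cam,P):
    m=camera_model(cam);c=np.array(m["world_to_cam"])@np.r_[P,1];
    return m["cx"]+m["fx"]*c[0]/-c[2], m["cy"]+m["fy"]*(-c[1])/-c[2]
E
python3 - <<'E'
from h import *
for c in("side","top"):
    cv2.imwrite(f"pics/{c}0.png",snapshot(c))
    for q in("holder","lamp","batten","jaw_back","lever_pivot","lever_tip","tape","tub","hammer"): print(c,q,w(c,q))
    m=camera_model(c);print({k:m[k] for k in m if k!="world_to_cam"},np.linalg.inv(m["world_to_cam"])[:3,3])
print(get_state())
E
```

```text
side holder [(0.86, array([ 0.4514, -0.3639,  0.0039])), (0.49, array([ 0.4672, -0.3373,  0.0346]))]
side lamp []
side batten [(0.83, array([ 0.4427, -0.3974,  0.0223]))]
side jaw_back [(0.61, array([ 0.472 , -0.3358,  0.0392]))]
side lever_pivot [(0.89, array([ 0.4667, -0.3526,  0.0576]))]
side lever_tip [(0.64, array([ 0.4742, -0.3397,  0.127 ]))]
side tape [(0.69, array([ 0.3498, -0.0949,  0.0009]))]
side tub [(0.55, array([ 0.3751,  0.0163, -0.0013]))]
side hammer [(0.23, array([ 0.4706, -0.3443,  0.1284]))]
{'fx': 605.7614841478573, 'fy': 605.7614841478573, 'cx': 327.7662013441183, 'cy': 249.24539753514298} [0.30357055 0.67105497 0.66533851]
top holder [(0.95, array([ 0.4562, -0.3637, -0.0038]))]
top lamp []
top batten [(0.57, array([ 0.4458, -0.3971,  0.0198]))]
top jaw_back [(0.85, array([ 0.4754, -0.3424,  0.0295]))]
top lever_pivot [(0.73, array([ 0.4597, -0.3542,  0.057 ]))]
top lever_tip [(0.5, array([ 0.4721, -0.3429,  0.1297]))]
top tape []
top tub [(0.63, array([ 0.3797,  0.021 , -0.0014])), (0.57, array([3.87e-01, 6.63e-02, 2.00e-04]))]
top hammer [(0.9, array([ 0.3875,  0.0679, -0.0018]))]
{'fx': 473.14304320799914, 'fy': 473.14304320799914, 'cx': 319.97410457980834, 'cy': 241.09632977872064} [ 0.35551592 -0.15913574  0.96471389]
{'time': 1.0, 'joints': array([-1.16897020e+00,  2.12913259e-01, -3.44079864e-02,  1.32347899e+00,
       -4.28144251e-06,  1.57079055e+00]), 'joint_velocities': array([-0.00074793,  0.00073108, -0.00132967,  0.00021991, -0.0009493 ,
       -0.00080404]), 'tau': array([ 3.64050546e-03, -6.85975456e+01,  4.87329626e+01,  1.33390622e-03,
        6.08426376e-08,  4.07608002e-05]), 'ee_pos': array([ 0.19554504, -0.46016635,  0.23129604]), 'tool_rot': array([-1.49000569e-06,  9.79884195e-01,  1.99566944e-01, -2.48811629e-06]), 'ft_force': array([0.39494968, 0.36529805, 0.21515575]), 'torque': array([-0.04720976,  0.06227209,  0.02915342]), 'gripper_width': 0.08523688423700354}
```

View pics/side0.png

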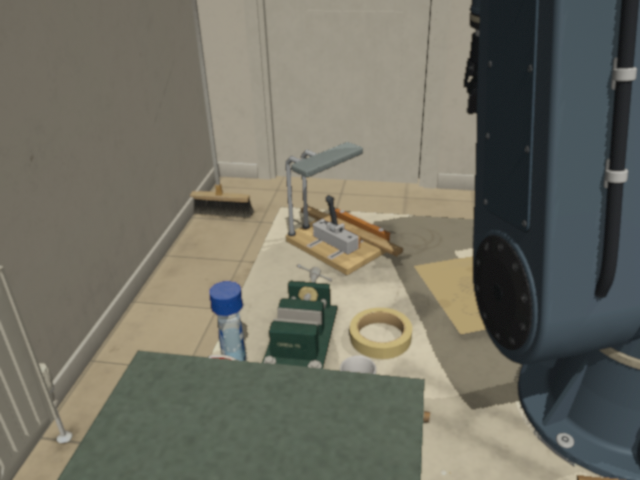

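View pics/top0.png

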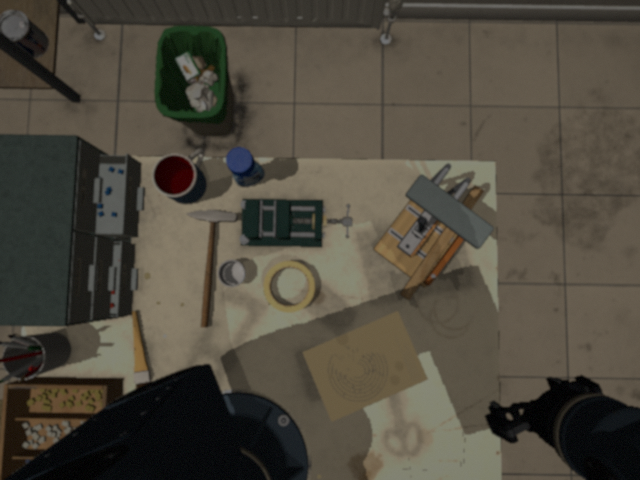

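Side view: the holder is at about (335,235) under the lamp bar, with the lever raised at (333,208) and the bystanders well away. Top view: jaw at (415,232), lamp bar from (410,185) to (490,240), holder yawed about -38°. Next I'll refine the yaw and check an overlay.

Run:
```python
from h import *
import rig; print([n for n in dir(rig) if n[0]!='_'])
img=snapshot("top")
m=camera_model("top")
T=np.linalg.inv(m["world_to_cam"])
def back(u,v,z):
    d=T[:3,:3]@np.array([(u-m["cx"])/m["fx"],-(v-m["cy"])/m["fy"],-1]); o=T[:3,3]
    return (o+d*(z-o[2])/d[2])[:2]
for q,z in(("batten",.03),("lamp",.201),("jaw_back",.049),("holder",.018)):
    for d in cut_out("top",q)[:1]:
        ys,xs=np.nonzero(d["pixels"])
        P=np.array([back(u,v,z) for u,v in zip(xs,ys)])*1000
        r=cv2.minAreaRect(P.astype(np.float32)); print(q,d["p"],len(xs),r)
o=np.array([.455,-.364,0]);
def H(p,yaw): return o+R.from_euler('z',yaw,degrees=True).apply(np.array(p))
big=cv2.resize(img[150:320,340:520],None,fx=4.4,fy=3.5*4.4/3.5,interpolation=cv2.INTER_CUBIC)
big=cv2.resize(img[160:300,350:510],None,fx=5,fy=4.2/4.2*5,interpolation=cv2.INTER_CUBIC)[:600]
big=cv2.convertScaleAbs(big,alpha=1.5)
def rect(x0,x1,y0,y1,z,yaw,c):
    q=np.array([[(np.array(px("top",H((x,y,z),yaw)))-[350,160]+.5)*5] for x,y in((x0,y0),(x1,y0),(x1,y1),(x0,y1))]).astype(int)
    cv2.polylines(big,[q],True,c,1)
yaw=-37.5
rect(-.08,.1,-.065,.065,.018,yaw,(0,255,0)); rect(0,.045,-.065,.085,.201,yaw,(255,255,0)); rect(-.05,.05,.015,.051,.049,yaw,(0,0,255))
cv2.imwrite("pics/ov.png",big)
```

```text
['PlanningError', 'camera_model', 'close_job', 'cut_out', 'get_state', 'pinpoint', 'snapshot']
batten 0.69 1250 ((443.9390563964844, -398.3564453125), (25.621063232421875, 267.69793701171875), 55.94717025756836)
lamp 0.8 2917 ((493.5557861328125, -378.8752746582031), (147.95846557617188, 86.42350769042969), 53.02934265136719)
jaw_back 0.6 852 ((457.1989440917969, -346.02374267578125), (37.10081481933594, 90.74728393554688), 54.88523864746094)
holder 0.97 6552 ((476.6514587402344, -393.679931640625), (185.3646240234375, 235.7480926513672), 53.110084533691406)
```

View pics/ov.png

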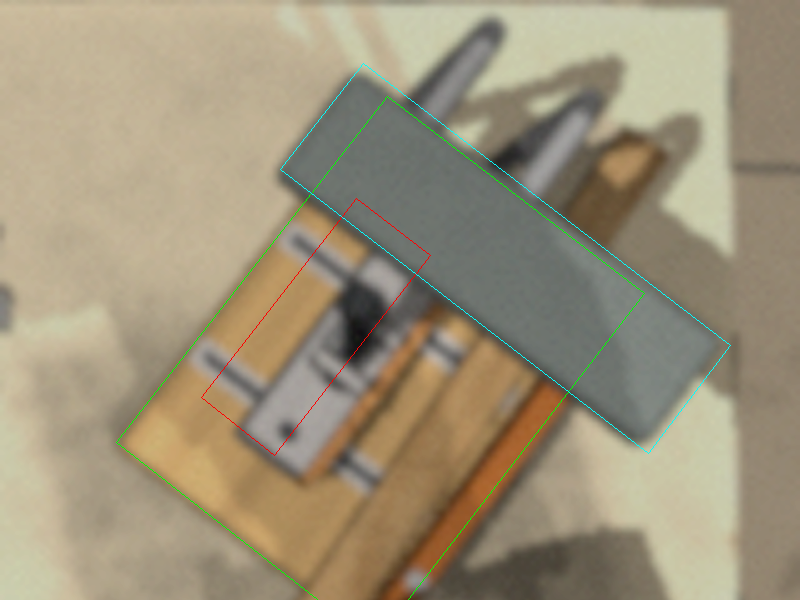

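Overlay (yaw -37.5°): the base and lamp outlines fit to a few mm. The jaw already stands about 20 mm in from "open": its near corner is at (243,432) against (203,398) in the red outline. 

The moves have no tilt axis, so I'll see whether driving to the edge of reach gives one. I'll go straight up, away from everything.

Call:
step_arm(series="0 0 -0.05 0 -1;0 0 -0.1 0 -1;0 0 -0.15 0 -1;0 0 -0.2 0 -1;0 0 -0.25 0 -1;0 0 -0.3 0 -1;0 0 -0.35 0 -1;0 0 -0.4 0 -1;0 0 -0.4 0 -1")

```text
time: 2.15
ee_pos: [0.1843, -0.4337, 0.5055]
tool_rot: [0.024, 0.98, 0.199, 0.005]
ft_force: [-1.5, -0.1, -0.7]
gripper_width: -0.0003
```

```bash
cat >> h.py <<'E'
def st():
    s=get_state(); r=R.from_quat(np.roll(s["tool_rot"],-1)).as_matrix()
    print("t",round(s["time"],2),"j",s["joints"].round(3),"tcp",s["ee_pos"].round(4),"F",s["ft_force"].round(1),"w",round(s["gripper_width"],3)); print("R cols x,y,z",r.T.round(3).tolist(),"tilt",np.degrees(np.arccos(-r[2,2])).round(1))
    return s["ee_pos"],r
E
python3 -c "from h import *;st()"
```

```text
t 2.15 j [-1.169  0.291  0.806  2.037 -0.     1.571] tcp [ 0.1843 -0.4337  0.5055] F [-1.5 -0.1 -0.7] w -0.0
R cols x,y,z [[0.92, 0.391, -0.0], [0.391, -0.919, 0.049], [0.019, -0.045, -0.999]] tilt 2.8
```

As hoped: joint 4 saturates and the tool tilts outward. I'll keep going up.

Call:
step_arm(series="0 0 -0.05 0 -1;0 0 -0.1 0 -1;0 0 -0.15 0 -1;0 0 -0.2 0 -1;0 0 -0.2 0 -1;0 0 -0.2 0 -1")

```text
time: 2.75
ee_pos: [0.1707, -0.4016, 0.5332]
tool_rot: [0.048, 0.979, 0.199, 0.01]
ft_force: [-0.3, -0.0, 0.4]
gripper_width: -0.0003
```

```bash
python3 -c "from h import *;st()"
```

```text
t 2.75 j [-1.169  0.196  0.76   2.036  0.     1.571] tcp [ 0.1707 -0.4016  0.5332] F [-0.3 -0.   0.4] w -0.0
R cols x,y,z [[0.92, 0.391, 0.0], [0.389, -0.916, 0.099], [0.039, -0.091, -0.995]] tilt 5.7
```

Call:
step_arm(series="0 0 -0.3 0 -1;0 0 -0.6 0 -1;0 0 -1 0 -1;0 0 -1 0 -1;0 0 -1 0 -1;0 0 -1 0 -1")

```text
time: 3.35
ee_pos: [0.1515, -0.3565, 0.5579]
tool_rot: [0.072, 0.977, 0.199, 0.015]
ft_force: [0.1, 0.3, -0.3]
gripper_width: -0.0002
```

```bash
python3 -c "from h import *;st()"
```

```text
t 3.35 j [-1.169  0.076  0.689  2.036 -0.     1.571] tcp [ 0.1515 -0.3565  0.5579] F [ 0.1  0.3 -0.3] w -0.0
R cols x,y,z [[0.92, 0.391, -0.0], [0.387, -0.91, 0.147], [0.057, -0.135, -0.989]] tilt 8.4
```

Each call ratchets in about 2.8° of tilt. The tilt has to point along the holder's +x (bearing -37°), so I'll swing there first and then ratchet.

Call:
step_arm(series="0.045 0 0.01 -6 -1;0.09 0 0.02 -12 -1;0.135 0 0.03 -18 -1;0.18 0 0.04 -24 -1;0.227 -0.005 0.05 -30 -1;0.227 -0.005 0.05 -30 -1")

```text
time: 3.95
ee_pos: [0.3651, -0.2673, 0.5049]
tool_rot: [0.071, 0.89, 0.449, -0.005]
ft_force: [-0.5, -0.0, 0.5]
gripper_width: 0.0002
```

Call:
step_arm(series="0 0.03 -0.2 0 -1;0 0.06 -0.4 0 -1;0 0.06 -0.4 0 -1")

```text
time: 4.25
ee_pos: [0.3575, -0.2596, 0.5595]
tool_rot: [0.093, 0.889, 0.449, 0.007]
ft_force: [-0.7, 0.0, -0.2]
gripper_width: -0.0001
```

Call:
step_arm(series="0 0.06 -0.2 0 -1;0 0.12 -0.4 0 -1;0 0.12 -0.4 0 -1")

```text
time: 4.55
ee_pos: [0.3574, -0.2578, 0.5798]
tool_rot: [0.116, 0.886, 0.449, 0.02]
ft_force: [0.2, -0.1, -0.7]
gripper_width: -0.0002
```

```bash
python3 -c "from h import *;st()"
```

```text
t 4.55 j [-0.565  0.162  0.847  2.036 -0.084  1.63 ] tcp [ 0.3574 -0.2578  0.5798] F [ 0.2 -0.1 -0.7] w -0.0
R cols x,y,z [[0.596, 0.8, -0.069], [0.791, -0.57, 0.222], [0.138, -0.187, -0.973]] tilt 13.5
```

Call:
step_arm(series="0 0.06 -0.2 0 -1;0 0.12 -0.4 0 -1")

```text
time: 4.75
ee_pos: [0.3557, -0.255, 0.6001]
tool_rot: [0.138, 0.883, 0.448, 0.032]
ft_force: [0.4, 0.4, 1.5]
gripper_width: 0.0002
```

Call:
step_arm(series="0 0.06 -0.2 0 -1;0 0.12 -0.4 0 -1")

```text
time: 4.95
ee_pos: [0.3512, -0.2504, 0.6213]
tool_rot: [0.16, 0.879, 0.447, 0.045]
ft_force: [0.1, 0.6, 0.3]
gripper_width: 0.0001
```

Call:
step_arm(series="0 0.06 -0.2 0 -1;0 0.12 -0.4 0 -1")

```text
time: 5.15
ee_pos: [0.3442, -0.2444, 0.6426]
tool_rot: [0.183, 0.874, 0.446, 0.058]
ft_force: [0.9, 0.2, 0.7]
gripper_width: -0.0001
```

Call:
step_arm(series="0 0.06 -0.2 0 -1;0 0.12 -0.4 0 -1")

```text
time: 5.35
ee_pos: [0.3349, -0.2372, 0.6637]
tool_rot: [0.205, 0.869, 0.445, 0.071]
ft_force: [0.2, -0.6, -0.2]
gripper_width: -0.0001
```

```bash
python3 -c "from h import *;st()"
```

```text
t 5.35 j [-0.545  0.054  0.948  2.036 -0.093  1.63 ] tcp [ 0.3349 -0.2372  0.6637] F [ 0.2 -0.6 -0.2] w -0.0
R cols x,y,z [[0.595, 0.802, -0.059], [0.744, -0.52, 0.42], [0.306, -0.294, -0.906]] tilt 25.1
```

Call:
step_arm(series="0 0.08 -0.2 0 -1;0 0.16 -0.4 0 -1")

```text
time: 5.55
ee_pos: [0.3297, -0.2336, 0.6845]
tool_rot: [0.227, 0.863, 0.443, 0.084]
ft_force: [0.3, 0.0, 0.3]
gripper_width: 0.0
```

Call:
step_arm(series="0 0.08 -0.2 0 -1;0 0.16 -0.4 0 -1")

```text
time: 5.75
ee_pos: [0.3216, -0.2282, 0.705]
tool_rot: [0.249, 0.857, 0.441, 0.097]
ft_force: [-0.5, 1.0, 0.1]
gripper_width: 0.0
```

Call:
step_arm(series="0 0.08 -0.2 0 -1;0 0.16 -0.4 0 -1")

```text
time: 5.95
ee_pos: [0.3106, -0.2213, 0.7254]
tool_rot: [0.271, 0.85, 0.438, 0.109]
ft_force: [-0.6, 0.1, -0.9]
gripper_width: -0.0002
```

Call:
step_arm(series="0 0.1 -0.2 0 -1;0 0.2 -0.4 0 -1")

```text
time: 6.15
ee_pos: [0.3031, -0.2174, 0.7454]
tool_rot: [0.292, 0.843, 0.436, 0.122]
ft_force: [0.0, -0.3, 0.1]
gripper_width: 0.0004
```

Call:
step_arm(series="0 0.1 -0.2 0 -1;0 0.2 -0.4 0 -1")

```text
time: 6.35
ee_pos: [0.2926, -0.2117, 0.765]
tool_rot: [0.313, 0.835, 0.433, 0.134]
ft_force: [-0.1, -0.3, 0.4]
gripper_width: 0.0002
```

```bash
cat >> h.py <<'E'
O=np.array([.455,-.364,0]); YAW=-37.
def HR(): return R.from_euler('z',YAW,degrees=True).as_matrix()
def plan(*pts):
    """holder-frame way points (mm) -> tool-axis shifts"""
    p,r=st(); print("tcp in holder mm",((p-O)@HR()*1000).round(1),"tool axes in holder",(r.T@HR()).round(2).tolist())
    for q in pts: print(q,(r.T@(O+HR()@(np.array(q)/1000)-p)).round(4))
E
python3 - <<'E'
from h import *
plan((-90,90,220),(-90,90,70),(-90,90,34),(-25,55,34))
E
```

```text
t 6.35 j [-0.547 -0.055  1.1    2.036 -0.091  1.606] tcp [ 0.2926 -0.2117  0.765 ] F [-0.1 -0.3  0.4] w 0.0
R cols x,y,z [[0.59, 0.806, -0.048], [0.638, -0.429, 0.639], [0.494, -0.407, -0.768]] tilt 39.8
tcp in holder mm [-221.3   24.   765. ] tool axes in holder [[-0.01, 1.0, -0.05], [0.77, 0.04, 0.64], [0.64, -0.03, -0.77]]
(-90, 90, 220) [ 0.0901 -0.2446  0.5007]
(-90, 90, 70) [ 0.0973 -0.3404  0.6159]
(-90, 90, 34) [ 0.099  -0.3634  0.6436]
(-25, 55, 34) [ 0.0631 -0.3149  0.6861]
```

Tilt is 39.8° and lies along the holder's x, with tool x ≈ holder +y. I'll descend in front, beside the jaw's back.

Call:
step_arm(series="0.007 -0.02 0.042 0 -1;0.015 -0.04 0.083 0 -1;0.022 -0.061 0.125 0 -1;0.03 -0.081 0.167 0 -1;0.037 -0.102 0.208 0 -1;0.045 -0.122 0.25 0 -1;0.052 -0.143 0.292 0 -1;0.06 -0.163 0.333 0 -1;0.067 -0.184 0.375 0 -1;0.075 -0.204 0.417 0 -1;0.083 -0.224 0.458 0 -1;0.09 -0.245 0.5 0 -1;0.094 -0.29 0.56 0 -1;0.097 -0.34 0.616 0 -1;0.097 -0.34 0.616 0 -1")

```text
time: 7.85
ee_pos: [0.4312, -0.237, 0.1454]
tool_rot: [0.314, 0.835, 0.433, 0.134]
ft_force: [2.7, -0.6, -0.7]
gripper_width: -0.0002
```

Run:
```python
from h import *
plan((-90,65,38),(-25,65,38),(-25,50,38))
s=snapshot("side");cv2.imwrite("pics/s1.png",cv2.resize(s[120:290,250:450],None,fx=4,fy=3.5/3.5*4,interpolation=cv2.INTER_CUBIC)[:600])
```

```text
t 7.85 j [-0.376 -0.263 -1.003  0.16  -0.199  1.74 ] tcp [ 0.4312 -0.237   0.1454] F [ 2.7 -0.6 -0.7] w -0.0
R cols x,y,z [[0.59, 0.806, -0.047], [0.638, -0.429, 0.639], [0.495, -0.407, -0.767]] tilt 39.9
tcp in holder mm [-95.4  87.1 145.4] tool axes in holder [[-0.01, 1.0, -0.05], [0.77, 0.04, 0.64], [0.64, -0.03, -0.77]]
(-90, 65, 38) [-0.0171 -0.0654  0.0864]
(-25, 65, 38) [-0.018  -0.0155  0.1281]
(-25, 50, 38) [-0.033  -0.0161  0.1285]
```

View pics/s1.png

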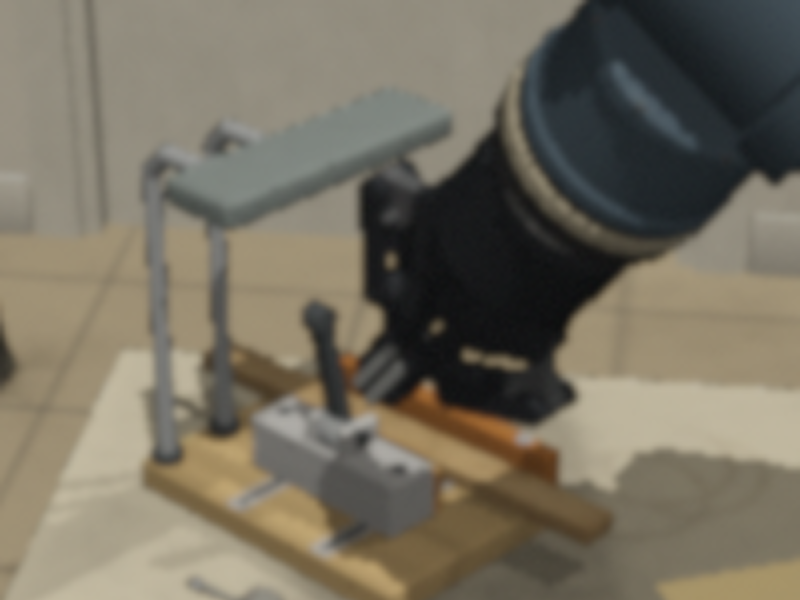

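The picture shows the closed gripper's knuckle sticking up at (390,190), near the bar's height. A -90° roll puts the knuckles sideways, and the tool will be slimmer under the lamp.

Call:
step_arm(series="0 0 0 -8 -1;0 0 0 -16 -1;0.005 0 0 -24 -1;0.005 0 0 -32 -1;0.01 0 0 -40 -1;0.01 0 0 -48 -1;0.01 0 0 -56 -1;0.01 0 0 -64 -1;0.01 0 0 -72 -1;0.01 0 0 -80 -1;0.01 0 0 -88 -1;0.01 0 0 -90 -1;0.01 0 0 -90 -1")

```text
time: 9.2
ee_pos: [0.4337, -0.2275, 0.137]
tool_rot: [0.313, 0.284, 0.898, -0.127]
ft_force: [0.2, 0.2, 0.2]
gripper_width: 0.0002
```

Run:
```python
from h import *
plan((-90,75,38),(-30,75,38),(-30,60,38),(-30,50,38),(-30,18,38))
```

```text
t 9.2 j [-0.343 -0.247 -1.009  0.151 -0.218  0.195] tcp [ 0.4337 -0.2275  0.137 ] F [0.2 0.2 0.2] w 0.0
R cols x,y,z [[-0.643, 0.431, -0.633], [0.589, 0.807, -0.05], [0.489, -0.405, -0.773]] tilt 39.4
tcp in holder mm [-99.1  96.2 137. ] tool axes in holder [[-0.77, -0.04, -0.63], [-0.02, 1.0, -0.05], [0.63, -0.03, -0.77]]
(-90, 75, 38) [ 0.0565 -0.0164  0.0829]
(-30, 75, 38) [ 0.0101 -0.0173  0.121 ]
(-30, 60, 38) [ 0.0108 -0.0323  0.1214]
(-30, 50, 38) [ 0.0112 -0.0423  0.1217]
(-30, 18, 38) [ 0.0126 -0.0742  0.1226]
```

Call:
step_arm(series="0.028 -0.008 0.042 0 -1;0.056 -0.016 0.083 0 -1;0.033 -0.017 0.102 0 -1;0.01 -0.017 0.121 0 -1;0.011 -0.027 0.121 0 -1;0.011 -0.027 0.121 0 -1")

```text
time: 9.8
ee_pos: [0.4695, -0.2943, 0.0378]
tool_rot: [0.312, 0.285, 0.897, -0.127]
ft_force: [0.0, 0.4, 0.2]
gripper_width: 0.0003
```

Run:
```python
from h import *
plan((-30,40,38),(-30,20,38))
for c in("top","side"):
    s=snapshot(c); x,y=(345,150) if c=="top" else (250,120)
    cv2.imwrite(f"pics/{c}2.png",s[y:y+150,x:x+200])
    for q in("jaw_back","lever_tip"): print(c,q,[(p,((a-O)@HR()*1000).round(1)) for p,a in w(c,q)])
a=cv2.imread("pics/top2.png");b=cv2.imread("pics/side2.png")
cv2.imwrite("pics/c2.png",cv2.convertScaleAbs(cv2.resize(np.vstack([a,b]),None,fx=2,fy=2,interpolation=cv2.INTER_CUBIC),alpha=1.3))
```

```text
t 9.8 j [-0.486  0.112 -1.057 -0.274 -0.131  0.083] tcp [ 0.4695 -0.2943  0.0378] F [0.  0.4 0.2] w 0.0
R cols x,y,z [[-0.643, 0.433, -0.632], [0.591, 0.806, -0.049], [0.488, -0.405, -0.773]] tilt 39.4
tcp in holder mm [-30.4  64.4  37.8] tool axes in holder [[-0.77, -0.04, -0.63], [-0.01, 1.0, -0.05], [0.63, -0.03, -0.77]]
(-30, 40, 38) [ 0.0006 -0.0244  0.0008]
(-30, 20, 38) [ 0.0014 -0.0443  0.0014]
top jaw_back [(0.89, array([ 1.8, 30.5, 29.1]))]
top lever_tip [(0.62, array([ 13. , -33.4,  18.5])), (0.61, array([ -0.3,  29. , 129.3]))]
side jaw_back [(0.77, array([-6.1, 34.6, 34.8]))]
side lever_tip [(0.64, array([-242.9,  153.2,    3.2]))]
```

View pics/c2.png

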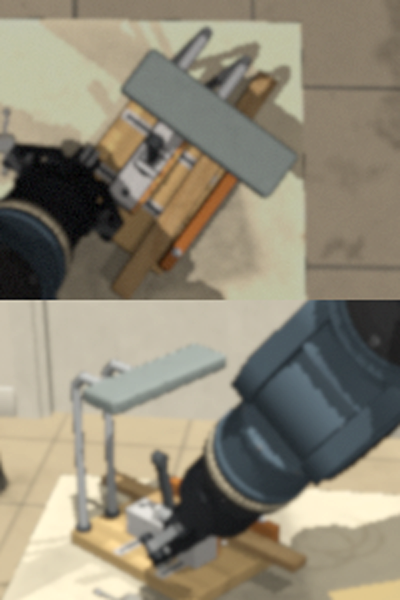

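Fingers are beside the jaw's outer face (tips near (150,560) in the lower picture). Both cameras agree on the jaw back, y ≈ 30–35 mm. Now the push.

Call:
step_arm(series="0 -0.006 0 0 -1;0 -0.012 0 0 -1;0 -0.016 0 0 -1;0 -0.02 0 0 -1;0 -0.024 0.001 0 -1;0 -0.028 0.001 0 -1;0 -0.031 0.001 0 -1;0 -0.034 0.001 0 -1;0 -0.034 0.001 0 -1")

```text
time: 11.0
ee_pos: [0.45, -0.3212, 0.0391]
tool_rot: [0.313, 0.284, 0.898, -0.127]
ft_force: [0.3, 1.4, -0.2]
gripper_width: 0.0001
```

Run:
```python
from h import *
plan((-30,20,38)); print("F holder",get_state()["ft_force"]@HR())
for c in("top","side"):
    snapshot(c)
    for q in("jaw_back","batten"): print(c,q,[(p,((a-O)@HR()*1000).round(1)) for p,a in w(c,q)])
```

```text
t 11.0 j [-0.579  0.103 -1.066 -0.283 -0.071  0.008] tcp [ 0.45   -0.3212  0.0391] F [ 0.3  1.4 -0.2] w 0.0
R cols x,y,z [[-0.643, 0.431, -0.633], [0.589, 0.807, -0.05], [0.489, -0.405, -0.773]] tilt 39.4
tcp in holder mm [-29.7  31.2  39.1] tool axes in holder [[-0.77, -0.04, -0.63], [-0.01, 1.0, -0.05], [0.63, -0.03, -0.77]]
(-30, 20, 38) [ 0.0014 -0.0111  0.001 ]
F holder [-0.59792304  1.34515411 -0.16898281]
top jaw_back [(0.65, array([ 7. , 19.5, 28.5]))]
top batten [(0.7, array([ 11.6, -30.8,  18.2]))]
side jaw_back [(0.59, array([-6.3, 19.2, 34. ]))]
side batten []
```

Call:
step_arm(series="0 -0.003 0 0 -1;0 -0.006 0 0 -1;0 -0.009 0 0 -1;0 -0.011 0 0 -1;0 -0.011 0 0 -1")

```text
time: 11.8
ee_pos: [0.4436, -0.3302, 0.0398]
tool_rot: [0.313, 0.284, 0.897, -0.127]
ft_force: [0.2, 0.8, -1.3]
gripper_width: 0.0002
```

Call:
step_arm(series="0 -0.001 0 0 -1;0 -0.002 0 0 -1;0 -0.002 0 0 -1")

```text
time: 12.1
ee_pos: [0.4424, -0.3318, 0.0398]
tool_rot: [0.313, 0.284, 0.897, -0.127]
ft_force: [2.4, 1.5, -2.2]
gripper_width: 0.0
```

Run:
```python
from h import *
plan((-30,18,38)); print("F holder",get_state()["ft_force"]@HR())
for c in("top","side"):
    snapshot(c)
    for q in("jaw_back","batten"): print(c,q,[(p,((a-O)@HR()*1000).round(1)) for p,a in w(c,q)])
```

```text
t 12.1 j [-0.616  0.101 -1.067 -0.283 -0.048 -0.02 ] tcp [ 0.4424 -0.3318  0.0398] F [ 2.4  1.5 -2.2] w 0.0
R cols x,y,z [[-0.643, 0.431, -0.633], [0.589, 0.806, -0.05], [0.489, -0.405, -0.772]] tilt 39.4
tcp in holder mm [-29.4  18.1  39.8] tool axes in holder [[-0.77, -0.04, -0.63], [-0.01, 1.0, -0.05], [0.63, -0.03, -0.77]]
(-30, 18, 38) [0.0016 0.     0.0011]
F holder [ 1.01092735  2.59410621 -2.2184272 ]
top jaw_back [(0.58, array([ 3.1,  6.1, 26.7]))]
top batten [(0.59, array([  9.8, -41.4,  21.2]))]
side jaw_back [(0.83, array([-5.8,  7.2, 36.1])), (0.19, array([  2.3, -10.4,  57.3]))]
side batten []
```

Call:
step_arm(series="0 -0.001 0 0 -1;0 -0.001 0 0 -1")

```text
time: 12.6
ee_pos: [0.4421, -0.3321, 0.0399]
tool_rot: [0.313, 0.284, 0.898, -0.126]
ft_force: [4.0, 6.3, -1.7]
gripper_width: -0.0003
```

Call:
step_arm(series="0 -0.001 0 0 -1;0 -0.001 0 0 -1")

```text
time: 12.8
ee_pos: [0.4421, -0.3322, 0.0399]
tool_rot: [0.313, 0.283, 0.898, -0.125]
ft_force: [4.5, 8.4, -1.5]
gripper_width: 0.0002
```

Call:
step_arm(series="0 -0.001 0 0 -1;0 -0.001 0 0 -1")

```text
time: 13.0
ee_pos: [0.4421, -0.3322, 0.0399]
tool_rot: [0.314, 0.283, 0.898, -0.124]
ft_force: [5.4, 9.0, -1.4]
gripper_width: -0.0001
```

The TCP has stopped while the force climbs to about 10 N: the batten is snug, held over 0.2 s. I'll back off and plan the lever arc.

Call:
step_arm(series="0 0.01 0 0 -1;0 0.016 -0.03 0 -1;0 0.016 -0.07 0 -1;0 0.01 -0.11 0 -1;0 0.01 -0.11 0 -1")

```text
time: 13.5
ee_pos: [0.3938, -0.2801, 0.1298]
tool_rot: [0.317, 0.282, 0.897, -0.125]
ft_force: [1.0, -0.4, -0.2]
gripper_width: 0.0003
```

Run:
```python
from h import *
plan((-80,-34,110),(-30,-34,110),(3,-34,110))
for c in("top","side"):
    s=snapshot(c); x,y=(345,150) if c=="top" else (250,120)
    cv2.imwrite(f"pics/{c}3.png",s[y:y+150,x:x+200])
    for q in("jaw_back","batten","lever_tip","lever_pivot","holder"): print(c,q,[(p,((a-O)@HR()*1000).round(1)) for p,a in w(c,q)])
a=cv2.imread("pics/top3.png");b=cv2.imread("pics/side3.png")
cv2.imwrite("pics/c3.png",cv2.convertScaleAbs(cv2.resize(np.vstack([a,b]),None,fx=2,fy=2,interpolation=cv2.INTER_CUBIC),alpha=1.3))
```

```text
t 13.5 j [-0.573 -0.275 -1.063  0.09  -0.07   0.012] tcp [ 0.3938 -0.2801  0.1298] F [ 1.  -0.4 -0.2] w 0.0
R cols x,y,z [[-0.639, 0.427, -0.639], [0.586, 0.809, -0.046], [0.498, -0.404, -0.767]] tilt 39.9
tcp in holder mm [-99.4  30.1 129.8] tool axes in holder [[-0.77, -0.04, -0.64], [-0.02, 1.0, -0.05], [0.64, -0.02, -0.77]]
(-80, -34, 110) [ 0.0006 -0.0635  0.0291]
(-30, -34, 110) [-0.0378 -0.0645  0.0611]
(3, -34, 110) [-0.0631 -0.0651  0.0823]
top jaw_back [(0.78, array([ 2.8,  4.4, 34.7]))]
top batten [(0.66, array([ 12.1, -41. ,  20.2]))]
top lever_tip [(0.6, array([  0.2,   2. , 129.9]))]
top lever_pivot [(0.97, array([ -2.3, -14.1,  59.2])), (0.54, array([-290.5,  262.7,    1.5]))]
top holder [(0.95, array([ 2.3,  3.8, -3.2]))]
side jaw_back [(0.83, array([-4.8,  6.4, 37.2])), (0.45, array([-291.4,  252.3,    1. ]))]
side batten []
side lever_tip [(0.62, array([  0.8,   3.9, 125.2]))]
side lever_pivot [(0.92, array([-0.7, -9.3, 58.5])), (0.17, array([-247.6,  149. ,    2.2]))]
side holder [(0.86, array([-1.5, -1.5,  2.4]))]
```

View pics/c3.png

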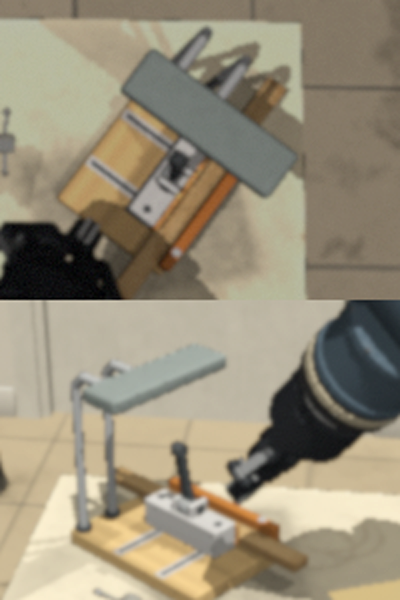

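Batten is closed up against the fixed jaw (y ≈ -41) and the jaw back is at y ≈ 5, both as expected for snug. Lever is still raised at x ≈ 0. I'll reach in on its -y side.

Call:
step_arm(series="0 -0.032 0.015 0 -1;0 -0.064 0.029 0 -1;-0.019 -0.064 0.045 0 -1;-0.038 -0.064 0.061 0 -1;-0.05 -0.065 0.072 0 -1;-0.063 -0.065 0.082 0 -1;-0.063 -0.065 0.082 0 -1")

```text
time: 14.8
ee_pos: [0.4377, -0.3936, 0.1034]
tool_rot: [0.313, 0.283, 0.898, -0.124]
ft_force: [0.0, 0.4, -0.1]
gripper_width: 0.0002
```

Run:
```python
from h import *
plan((3,-18.5,112),(3,-8,113),(3,7.5,110),(4,21,102.5),(6,33,91.5),(8,41,77.5),(9,44,67.5),(9,44.5,64))
a=snapshot("top")[150:300,345:545];b=snapshot("side")[120:270,250:450]
cv2.imwrite("pics/c4.png",cv2.convertScaleAbs(cv2.resize(np.vstack([a,b]),None,fx=2,fy=2,interpolation=cv2.INTER_CUBIC),alpha=1.3))
```

```text
t 14.8 j [-0.758  0.022 -0.903 -0.04   0.048 -0.131] tcp [ 0.4377 -0.3936  0.1034] F [ 0.   0.4 -0.1] w 0.0
R cols x,y,z [[-0.644, 0.43, -0.633], [0.585, 0.81, -0.046], [0.493, -0.4, -0.773]] tilt 39.4
tcp in holder mm [  4.  -34.  103.4] tool axes in holder [[-0.77, -0.04, -0.63], [-0.02, 1.0, -0.05], [0.63, -0.02, -0.77]]
(3, -18.5, 112) [-0.0054  0.0151 -0.0077]
(3, -8, 113) [-0.0065  0.0256 -0.0087]
(3, 7.5, 110) [-0.0052  0.0412 -0.0067]
(4, 21, 102.5) [-0.0019  0.055  -0.0006]
(6, 33, 91.5) [0.003  0.0674 0.0089]
(8, 41, 77.5) [0.01   0.076  0.0208]
(9, 44, 67.5) [0.0154 0.0795 0.0291]
(9, 44.5, 64) [0.0176 0.0801 0.0318]
```

View pics/c4.png

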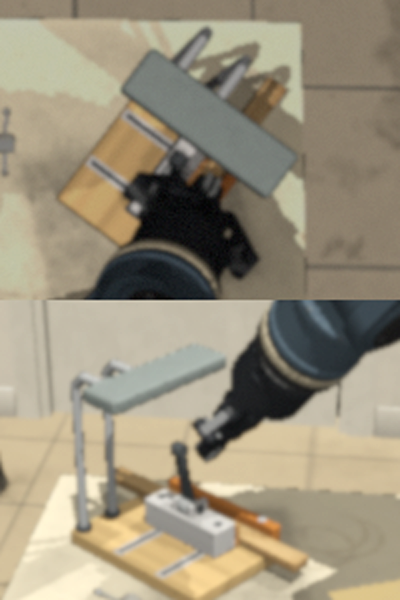

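Fingers are beside the lever under the bar's front edge, clear of the lamp with no force. First half of the arc.

Call:
step_arm(series="-0.003 0.008 -0.003 0 -1;-0.005 0.015 -0.006 0 -1;-0.006 0.02 -0.007 0 -1;-0.006 0.026 -0.008 0 -1;-0.006 0.033 -0.007 0 -1;-0.005 0.041 -0.006 0 -1;-0.003 0.048 -0.003 0 -1;-0.002 0.055 0 0 -1;-0.002 0.055 0 0 -1")

```text
time: 15.8
ee_pos: [0.4699, -0.3476, 0.1005]
tool_rot: [0.312, 0.282, 0.899, -0.123]
ft_force: [-0.7, -0.7, 0.0]
gripper_width: -0.0002
```

Run:
```python
from h import *
plan((6,33,91.5),(8,41,77.5),(9,44,67.5),(9,44.5,62))
for c in("top","side"):
    s=snapshot(c)
    for q in("jaw_back","lever_tip"): print(c,q,[(p,((a-O)@HR()*1000).round(1)) for p,a in w(c,q)])
    if c=="side": cv2.imwrite("pics/s5.png",cv2.resize(s[150:270,280:400],None,fx=4,fy=4,interpolation=cv2.INTER_CUBIC))
```

```text
t 15.8 j [-0.614  0.019 -0.913 -0.045 -0.042 -0.021] tcp [ 0.4699 -0.3476  0.1005] F [-0.7 -0.7  0. ] w -0.0
R cols x,y,z [[-0.646, 0.43, -0.631], [0.584, 0.81, -0.046], [0.491, -0.398, -0.775]] tilt 39.2
tcp in holder mm [  2.   22.  100.5] tool axes in holder [[-0.77, -0.04, -0.63], [-0.02, 1.0, -0.05], [0.63, -0.02, -0.77]]
(6, 33, 91.5) [0.0021 0.0113 0.0092]
(8, 41, 77.5) [0.009  0.0199 0.0212]
(9, 44, 67.5) [0.0144 0.0233 0.0295]
(9, 44.5, 62) [0.0178 0.024  0.0337]
top jaw_back [(0.63, array([-0.7,  5.4, 28.6])), (0.38, array([-289.8,  260.6,    1.6]))]
top lever_tip [(0.63, array([  0.5,  45.4, 104.8]))]
side jaw_back [(0.88, array([-6.9,  6. , 34.5]))]
side lever_tip [(0.43, array([  0.6,  43.4, 102.3]))]
```

View pics/s5.png

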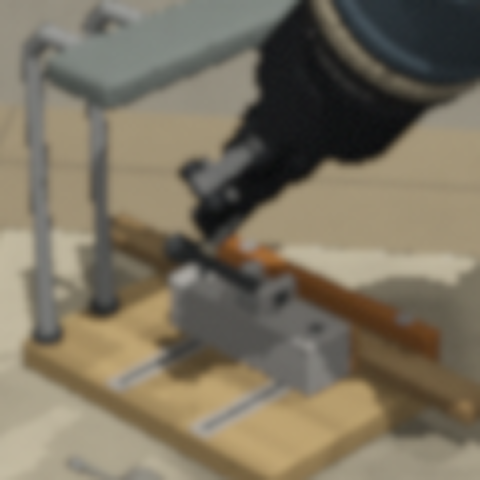

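The lever is following: tip at about y 44, z 103, so roughly 40° above level, and the jaw has not moved. Second half.

Call:
step_arm(series="0.001 0.006 0.005 0 -1;0.002 0.011 0.009 0 -1;0.005 0.016 0.015 0 -1;0.009 0.02 0.021 0 -1;0.012 0.022 0.025 0 -1;0.014 0.023 0.029 0 -1;0.016 0.024 0.032 0 -1;0.018 0.024 0.034 0 -1;0.018 0.024 0.034 0 -1")

```text
time: 17.0
ee_pos: [0.4889, -0.3352, 0.0628]
tool_rot: [0.313, 0.283, 0.898, -0.124]
ft_force: [0.4, 1.7, 1.7]
gripper_width: 0.0001
```

Run:
```python
from h import *
plan((9,44.5,58)); 
for c in("top","side"):
    s=snapshot(c)
    for q in("jaw_back","lever_tip"): print(c,q,[(p,((a-O)@HR()*1000).round(1)) for p,a in w(c,q)])
```

```text
t 17.0 j [-0.56   0.116 -0.946 -0.174 -0.077  0.022] tcp [ 0.4889 -0.3352  0.0628] F [0.4 1.7 1.7] w 0.0
R cols x,y,z [[-0.644, 0.43, -0.632], [0.585, 0.81, -0.045], [0.492, -0.399, -0.774]] tilt 39.3
tcp in holder mm [ 9.8 43.4 62.8] tool axes in holder [[-0.77, -0.04, -0.63], [-0.02, 1.0, -0.05], [0.63, -0.02, -0.77]]
(9, 44.5, 58) [0.0036 0.0013 0.0032]
top jaw_back [(0.7, array([ 2.1,  4.2, 28.3]))]
top lever_tip [(0.19, array([ 13.3, -39.1,  19.6]))]
side jaw_back []
side lever_tip [(0.73, array([ 2.7, 58.2, 51.7]))]
```

Call:
step_arm(series="0.001 0 0.002 0 -1;0.002 0 0.003 0 -1;0.002 0 0.003 0 -1")

```text
time: 17.6
ee_pos: [0.4902, -0.3363, 0.0614]
tool_rot: [0.315, 0.283, 0.898, -0.124]
ft_force: [-14.6, 13.5, 33.1]
gripper_width: -0.0002
```

Call:
step_arm(series="0.001 0 0.002 0 -1;0.002 0 0.003 0 -1;0.002 0 0.003 0 -1")

```text
time: 17.9
ee_pos: [0.4925, -0.338, 0.0609]
tool_rot: [0.318, 0.282, 0.897, -0.125]
ft_force: [-11.2, 11.4, 34.6]
gripper_width: -0.0
```

The lever is on its stop (33 N, no further travel). Now I'll withdraw along the tool axis and check.

Call:
step_arm(series="0 0 -0.02 0 -1;0 0 -0.06 0 -1;0 0 -0.1 0 -1;0 0 -0.14 0 -1;0 0 -0.17 0 -1;0 0 -0.17 0 -1")

```text
time: 18.5
ee_pos: [0.4077, -0.2691, 0.195]
tool_rot: [0.32, 0.282, 0.896, -0.126]
ft_force: [1.8, -0.7, 0.3]
gripper_width: 0.0002
```

Run:
```python
from h import *
st()
ims=[]
for c in("top","side"):
    s=snapshot(c); x,y=(345,150) if c=="top" else (250,120); ims.append(s[y:y+150,x:x+200])
    for q in("jaw_back","batten","lever_tip","lever_pivot"): print(c,q,[(p,((a-O)@HR()*1000).round(1)) for p,a in w(c,q)])
cv2.imwrite("pics/c6.png",cv2.convertScaleAbs(cv2.resize(np.vstack(ims),None,fx=2,fy=2,interpolation=cv2.INTER_CUBIC),alpha=1.3))
```

```text
t 18.5 j [-0.515 -0.358 -0.926  0.308 -0.106  0.057] tcp [ 0.4077 -0.2691  0.195 ] F [ 1.8 -0.7  0.3] w 0.0
R cols x,y,z [[-0.636, 0.425, -0.644], [0.586, 0.809, -0.045], [0.502, -0.406, -0.764]] tilt 40.2
top jaw_back [(0.83, array([ 0.5,  4.3, 27. ]))]
top batten [(0.96, array([ 12.1, -41.2,  19. ]))]
top lever_tip [(0.59, array([ 1. , 56.8, 55. ]))]
top lever_pivot [(0.7, array([  0.1, -14.7,  55.9]))]
side jaw_back [(0.91, array([-3.1,  8.1, 35.4]))]
side batten []
side lever_tip [(0.52, array([ 0.5, 57.3, 51.1]))]
side lever_pivot [(0.8, array([ -0.3, -10.5,  58.6]))]
```

View pics/c6.png

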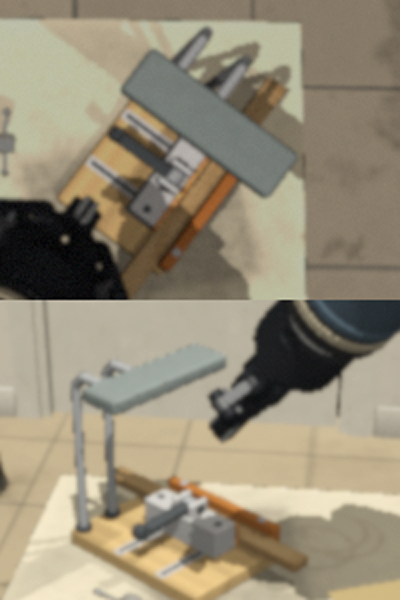

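The lever lies level over the jaw's back ((140,150) in the top view), the batten is tight between the jaws, and the arm is clear. Handing in.

```bash
python3 -c "from rig import *;print(close_job())"
```

```text
the job is handed in; nothing more can be done
None
```

The batten is clamped and the jaw locked, and I handed the job in at about 19 s of the 42 s allowed. The hand-in reports no verdict.

- **Tilting the tool:** the moves have no tilt axis, so I drove joint 4 against its range limit and built up a 40° lean towards the holder's +x.
- **Jaw:** I pushed it with the closed fingers until it stopped moving at about 10 N. It had started about 20 mm in from fully open.
- **Lever:** I swept it round under the lamp from its -y side, then pressed it onto its stop at about 33 N.

**Last checks**

| Check | Measured | Expected |
|---|---|---|
| Batten y | -41 mm | -42 mm |
| Batten x | +12 mm | within ±60 mm |
| Jaw's outer face y | 4 mm (top camera), 8 mm (side camera) | 5 mm |
| Lever tip height | 51 mm (side), 55 mm (top) | about 52 mm at the stop |

The two cameras disagree by about 4 mm on the jaw face and the lever tip, which is the detector's stated accuracy. The side camera never found the batten after the push, so its position rests on the top camera and the force stall alone. I saw no sign of touching the lamp: wrist force stayed under 3 N while reaching in, swinging the lever and backing out, apart from the press onto the stop. The arm never worked near the tape, tub or hammer, but I did not measure them again at the end.

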